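# Switch the balcony water from hose to washing machine

## Robot

A 6-joint arm with a two-finger parallel gripper is mounted at the origin on the work surface. World frame = base frame: x ahead of the robot, y to its left, z up, the work surface at z = 0. Lengths are in mm, angles in degrees, forces in N, time in s.
With the tool pointing down it reaches from about 350 to 850 mm from the base axis. Payload 8.1 kg.
Tool frame: the origin (TCP) lies between the finger pads; the fingertips stand 11 mm ahead of it and the grasp point (between the pads) lies 8 mm behind it; z points along the fingers, y is the line along which they close (so a half turn about z gives the same grasp; the last joint's range is limited). The gripper opens to 85 mm and grips with 20 to 120 N. Pads are 22 mm wide; open, the fingers measure 114 mm over their backs; the gripper's body (76 mm by 85 mm) begins 54 mm behind the grasp point. The pads swing forward as they close: fully open they stand 13 mm farther back than shut.
Start: joints at [-70.382, 7.471, 85.268, -0, 87.261, -4.893], TCP at [248.942, -545.924, 242.292] pointing down, gripper open.
Joint ranges: [-169.43, 169.43], [-51.17, 129.36], [1.28, 143.12], [-76.62, 256.62], [0, 156.53], [-152.29, 152.29]. Speed limits (degrees/s): [136.94, 136.94, 159.86, 180, 180, 180].

## Interface

Orientations are given as [roll, pitch, yaw] about the fixed x, y, z axes, in that order (R = Rz(yaw) Ry(pitch) Rx(roll)).
In Python, from bench import r, snapshot, get_calibration gives the robot as it stands.
- The arm moves only by the tool step_arm, never from a script. Its argument "rows" is a list of rows, each a list of 2 entries, a list of its own where there are three numbers: the shift along the tool's x, y, z in mm, then the turn about the tool's z in degrees. In form: [[[tx, ty, tz], yaw], ...]. A call has 1 to 12 rows; each row is the pose to reach, as a shift and turn from the pose commanded when the call began, along the tool's axes at that moment; what a row does not reach only later rows make up. A row lasts 1/10 s, in which the tool goes at most 50 mm and 8.59 degrees, less where a joint would pass 70% of its speed; a pose out of reach is approached as far as the arm can. A call with a gripper value outside its range is refused whole. "fingers" is the opening, from 0 (shut) to 1 (fully open), set as the call begins (left out, the last holds). The fingers move at their own pace and stop on an object; "squeeze" is the grip in N (left out, the last holds). Time passes only in rows, so rows that repeat a pose let the fingers close. It gives the time, the measured TCP pose, the force, the opening and the grip force at its end, in the units of the state.
- r.sense(): the state, without advancing time (a new reading comes with each control period).
- snapshot(name): name is "side" or "top"; returns the picture (480x640x3 uint8, blue, green, red); there is no depth.
- get_calibration(name): a dict with "fovy" (degrees; the focal length in pixels is half the picture's height over the tangent of half this angle, whatever the lens; pixels are square), "cx", "cy" (the principal point, pixels), "eye" and "orientation" of the camera in the world. Camera axes: x right, y up, looking along -z (the intrinsics and any distortion apply to the point x, -y, -z); pixel columns grow to the right and rows downward; lengths in mm; the calibration is good to about 2 mm. A picture is of the moment at which its call begins. get_calibration takes no time and is no camera call.
- r.hand_in(): hands the job in; it is judged then, once.
The state is a dict: "time": time; "joint_pos": joint angles; "qd": joint speeds; "joint_efforts": joint torques, N m; "tool_pos": TCP position; "tcp_rot": TCP orientation; "ft_force": force on the tool from outside, world axes, zero at the start; "wrist_torque": the same for the moment, N m; "finger_gap": finger opening in mm; "grip_force": force on a finger pad.
Only numpy, scipy, OpenCV 4.12 (cv2) and the standard library are available. Lean on these libraries where they do the work, as an engineer would, in place of code of your own. Each camera call takes 0.05 s, during which the arm holds its last target. There are 200 camera calls.

## Task

Switch the balcony water from the garden hose to the washing machine: first push the lever of the valve with the long ribbed hose tail round until it is fully shut (crosswise to its outlet), and only then push the lever of the valve with the fat union nut round until it is fully open (in line with its outlet, over the pipe). Push with a fingertip from one side, never pinching a lever, and leave the capped spare valve and everything else on the shelf where it is.

Things in the scene. Friction and masses are not known exactly. Their poses are not given: they have to be found in the camera images.
- manifold: Fixed steel header pipe, 24 mm across and 400 mm long, with brass tees; all below 52 mm height. Its axis runs along its own y at x = +60 mm, 35 mm above the shelf. Origin on the shelf under the middle valve's stem. The three valves stand in a row along its y at -140, 0 and +140 mm, in any order, all turned as the manifold is, with identical levers.
- hose_valve: Garden-hose valve: brass, known by its long thin ribbed hose tail (22 mm across the ribs) reaching 105 mm from the stem towards -x, top of it at 46 mm. Origin: on the shelf surface under the lever stem; x points from the outlet to the header pipe, y along the header, z up. Fixed. Valve body 36 mm across, its top at 53 mm; stem up to the lever at 68 mm.
- washer_valve: Washing-machine valve: brass, known by its fat knurled union nut, 40 mm across, reaching 62 mm from the stem towards -x, top of it at 55 mm. Origin: on the shelf surface under the lever stem; x points from the outlet to the header pipe, y along the header, z up. Fixed. Valve body 36 mm across, its top at 53 mm; stem up to the lever at 68 mm.
- spare_valve: Spare valve: brass, known by its short plain blanking cap, 28 mm across, reaching only 36 mm from the stem towards -x. Its lever starts shut or nearly so. To be left alone. Origin: on the shelf surface under the lever stem; x points from the outlet to the header pipe, y along the header, z up. Fixed. Valve body 36 mm across, its top at 53 mm; stem up to the lever at 68 mm.
- hose_lever (a joint): Lever angle of the hose valve, rad. 0 = fully open: lever along the pipe run, pointing to the valve's +x; 1.571 = fully shut: crosswise, to the valve's -y. Grows clockwise from above: it points along (cos q, -sin q) in the valve's x, y. Firm stops at both ends; stays where left; turned by about 0.2 N m (3 to 4 N at 60 mm out). Starts open or nearly so (0 to 0.4).
- washer_lever (a joint): Lever angle of the washing-machine valve, rad. 0 = fully open: lever along the pipe run, pointing to the valve's +x; 1.571 = fully shut: crosswise, to the valve's -y. Grows clockwise from above: it points along (cos q, -sin q) in the valve's x, y. Firm stops at both ends; stays where left; turned by about 0.2 N m (3 to 4 N at 60 mm out). Starts shut or nearly so (1.2 to 1.571).
- hose_pivot (a point): Point on the stem axis of the hose valve's lever, 77 mm above the shelf, right above the valve's origin. The lever is a plain steel bar reaching 80 mm from this upright axis to its free end, 16 mm wide (8 mm core between two 4 mm flanks); core at heights 68 to 86 mm, flanks 68 to 81 mm. The point's x points along the lever.
- washer_pivot (a point): Point on the stem axis of the washing-machine valve's lever, 77 mm above the shelf, right above the valve's origin. The lever is a plain steel bar reaching 80 mm from this upright axis to its free end, 16 mm wide (8 mm core between two 4 mm flanks); core at heights 68 to 86 mm, flanks 68 to 81 mm. The point's x points along the lever.
- spare_tip (a point): The free end of the spare valve's lever, 80 mm from its stem, 77 mm above the shelf.
- bowl: Stainless steel bowl, 124 mm across, 50 mm high, behind the header. Loose bystander; origin at the centre of its underside.
- basket: Green plastic peg basket, 130 x 110 x 75 mm high, with wooden pegs, behind the header. Loose bystander; origin at the centre of its underside.
- spray: Lavender spray bottle with white press button, 64 mm across, 186 mm high, to the left of the manifold. Loose bystander; origin at the centre of its underside.
- scraper: Black hard silicone scraper, 138 mm long, blade 90 mm wide, 14 mm high, lying flat to the right of the manifold. Loose bystander; origin on the shelf in its handle, 88 mm from the blade's edge; x points to the blade.
- peg: Wooden clothes peg, 75 x 12 x 12 mm, lying between two outlets. Loose bystander; origin at the centre of its underside.
- soapdish: White soap dish with a bar of soap, 120 x 85 x 30 mm high. Loose bystander; origin at the centre of its underside.
- mug: White ceramic mug, 76 mm across, 85 mm high. Loose bystander; origin at the centre of its underside.

How it is judged:
By the outcome, as a careful person would: the job done as asked, in the order asked, and still so for the second after the job is handed in, with the robot touching nothing.
It also fails if it takes over 51 s, if anything falls off the work surface, if the arm or the gripper's body presses on something with over 40 N, if the wrist force passes 120 N, or if a joint passes its speed limit or range.

## Working session

There is one attempt and no reset: what is moved stays moved. The work goes in short steps, Python scripts to look and compute and a tool call to move; the robot and the scene stay as the last step left them, time stands still between calls to the robot, and variables do not carry over. Pictures are saved under pics/ and viewed, at most 10 in all, crops included, and the job is handed in when it is done.

Besides the shell and the picture viewer there is one more tool, called after ">>>" as name(argument=value, ...), one argument or row to a line, values as JSON. step_arm: Moves the arm, as the interface text tells. Its arguments: {"type":"object","properties":{"rows":{"type":"array"},"fingers":{"type":"number"},"squeeze":{"type":"number"}},"required":["rows"]}

```bash
mkdir -p pics; ls; python3 - <<'E'
from bench import r,snapshot,get_calibration
import cv2
for n in("top","side"):
    cv2.imwrite(f"pics/{n}0.png",snapshot(n)); print(n,get_calibration(n))
s=r.sense(); print(s["time"],s["tool_pos"],s["tcp_rot"],s["finger_gap"])
E
```

```text
pics
top {'fovy': 48.93536848302524, 'cx': 311.8552958002642, 'cy': 237.70464994554564, 'eye': array([ 318.62877223,   15.83523346, 1442.91285127]), 'orientation': array([ 1.15304261e+01,  1.82061529e-02, -8.71836701e+01])}
side {'fovy': 45.14712397824151, 'cx': 313.3872299019108, 'cy': 239.8123948359445, 'eye': array([ 108.10067651,  772.51217758, 1081.6310894 ]), 'orientation': array([  41.72748576,    0.45724633, -149.16819768])}
0.1 [ 248.78167756 -545.46397562  241.33487242] [-1.79903347e+02 -8.80663784e-03  2.45101605e+01] 85.40360330800995
```

View pics/top0.png

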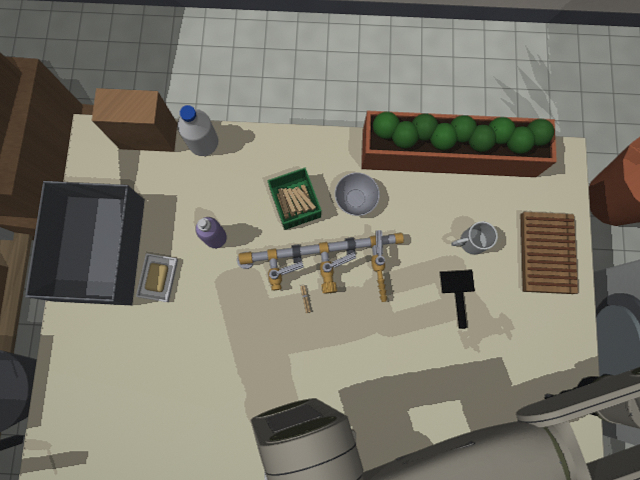

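View pics/side0.png

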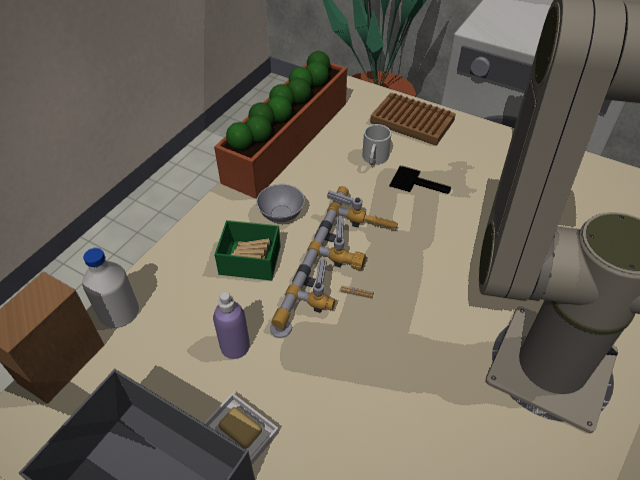

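The top view shows three valves at about (274,268), (327,268) and (380,262). The rightmost one has the long tail. I'll zoom in to tell the other two apart.

```bash
python3 - <<'E'
import cv2,numpy as np
a=cv2.imread("pics/top0.png")[215:315,230:420]; b=cv2.imread("pics/side0.png")[175:335,255:415]
a=cv2.resize(a,(760,400),interpolation=cv2.INTER_CUBIC);cv2.imwrite("pics/c1.png",a)
cv2.imwrite("pics/c2.png",cv2.resize(b,(600,600),interpolation=cv2.INTER_CUBIC))
E
```

```text
(no output)
```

View pics/c1.png

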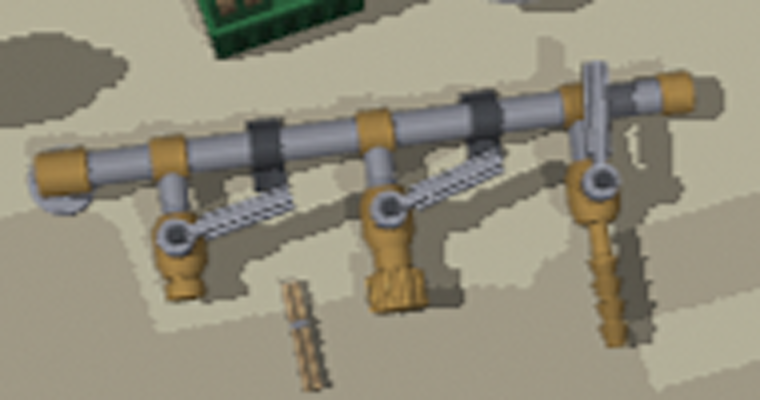

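View pics/c2.png

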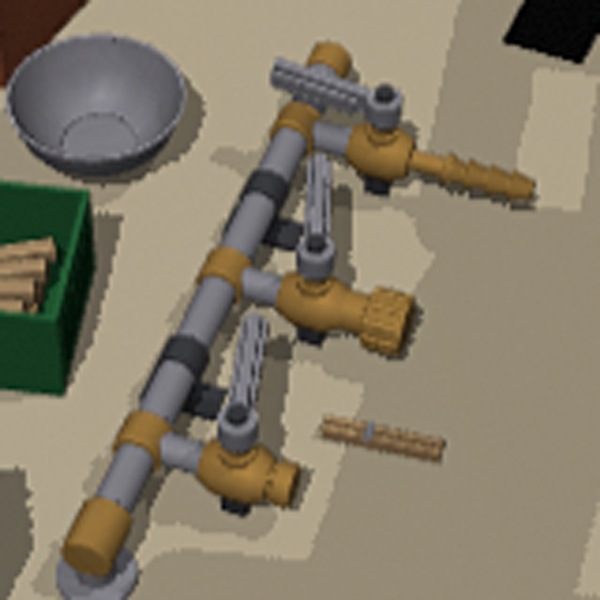

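The hose valve is on the right (long tail), the washer valve in the middle (knurled nut), and the spare on the left (cap). The top-crop stems are at (600,180), (388,207) and (176,236).

```bash
cat > h.py <<'E'
import numpy as np
from scipy.spatial.transform import Rotation as R
from bench import get_calibration
def ray(n,p):
    c=get_calibration(n); f=240/np.tan(np.radians(c["fovy"]/2))
    d=np.array([(p[0]-c["cx"])/f,-(p[1]-c["cy"])/f,-1.])
    return np.array(c["eye"]),R.from_euler("xyz",c["orientation"],degrees=True).apply(d)
def plane(n,p,z):
    e,d=ray(n,p); return e+d*(z-e[2])/d[2]
def tri(p,q):
    e1,d1=ray("top",p);e2,d2=ray("side",q)
    t=np.linalg.lstsq(np.c_[d1,-d2],e2-e1,rcond=None)[0]
    a=e1+t[0]*d1;b=e2+t[1]*d2
    return (a+b)/2,np.linalg.norm(a-b)
E
python3 - <<'E'
from h import *
np.set_printoptions(precision=1,suppress=True)
T=lambda x,y:((x+.5)/4-.5+230,(y+.5)/4-.5+215)
S=lambda x,y:((x+.5)/3.75-.5+255,(y+.5)/3.75-.5+175)
top={'spare':((176,236),(290,197)),'wash':((388,207),(500,160)),'hose':((600,180),(594,65))}
sd={'spare':((238,415),(256,320)),'wash':((316,244),(318,157)),'hose':((385,95),(276,72))}
for k in top:
    for i in(0,1):
        print(k,i,*tri(T(*top[k][i]),S(*sd[k][i])),plane("top",T(*top[k][i]),[90,84][i]),plane("side",S(*sd[k][i]),[90,84][i]))
print("ends",plane("top",T(62,170),35),plane("top",T(676,92),35))
E
```

```text
spare 0 [494.1 123.6  88.1] 2.192679239641025 [494.9 123.8  90. ] [492.3 124.6  90. ]
spare 1 [524.2  51.5  80.3] 2.4491572116613085 [524.8  51.8  84. ] [521.5  53.8  84. ]
wash 0 [519.1 -12.5  90. ] 2.8352780348161017 [520.5 -12.1  90. ] [517.7 -12.9  90. ]
wash 1 [555.9 -84.   83.3] 0.2834788452692755 [555.9 -83.9  84. ] [555.5 -83.5  84. ]
hose 0 [ 543.6 -149.1   90.3] 2.6300312982452216 [ 544.9 -148.7   90. ] [ 542.4 -149.7   90. ]
hose 1 [ 623. -145.   76.] 2.4307214342548846 [ 622.4 -143.7   84. ] [ 617.7 -138.    84. ]
ends [543.1 208.   35. ] [ 617.3 -205.7   35. ]
```

Poses found: the manifold yaw is about 10.2° and spare-to-hose spacing measures 277 mm against 280 nominal. The hose pivot is at (543.5,-149) with its lever at about 3.5°. The washer pivot is at (519,-12.5) with its lever at about -63°. I'll shut the fingers and go above the left side of the hose lever.

>>> step_arm(
  rows=[
    [[42,-21,10],-6],
    [[84,-42,20],-12],
    [[125,-63,30],-18],
    [[167,-84,40],-24],
    [[209,-105,50],-30],
    [[250,-126,60],-36],
    [[292,-147,70],-42],
    [[334,-168,80],-48],
    [[376,-189,90],-54],
    [[418,-210,100],-60],
    [[460,-231,105],-66],
    [[500,-251,110],-70.5],
  ],
  fingers=0,
  squeeze=20,
)

```text
time: 1.3
tool_pos: [600.3, -108.1, 131.3]
tcp_rot: [-179.9, -0.0, 95.3]
ft_force: [1.0, -1.3, 0.6]
finger_gap: 0.1
grip_force: 0.0
```

>>> step_arm(
  rows=[
    [[0,0,0],0],
    [[0,0,0],0],
    [[0,0,0],0],
    [[0,0,0],0],
  ],
)

```text
time: 1.7
tool_pos: [599.2, -111.4, 132.4]
tcp_rot: [-180.0, 0.0, 94.9]
ft_force: [0.2, -0.1, -0.5]
finger_gap: 0.2
grip_force: 0.0
```

```bash
python3 - <<'E'
from bench import r,snapshot
import cv2
a=snapshot("top");b=snapshot("side")
A=cv2.resize(a[200:320,250:430],(600,400));B=cv2.resize(b[140:300,260:430],(425,400))
B=B[:, :200+0] if 0 else B
cv2.imwrite("pics/m1.png",cv2.resize(cv2.hconcat([A,B]),(800,312)))
print(r.sense())
E
```

```text
{'time': 1.8, 'joint_pos': array([-1.53349336e+01,  1.32019396e+01,  9.05141509e+01, -6.75714688e-03,
        7.62635814e+01, -2.02278651e+01]), 'qd': array([ 0.23216312,  0.04477982, -0.11725516,  0.07842608,  0.03483369,
        0.02136692]), 'joint_efforts': array([ 2.27818689e-01, -5.94741225e+01, -4.75499046e+01,  9.76294745e-03,
        4.00226840e-03,  1.11972917e-03]), 'tool_pos': array([ 599.33722417, -111.3047675 ,  132.58460208]), 'tcp_rot': array([1.79983195e+02, 1.31880762e-02, 9.48945330e+01]), 'ft_force': array([-0.49689363,  0.10809999, -0.3344487 ]), 'wrist_torque': array([ 0.01185856,  0.04889076, -0.00226212]), 'grip_force': 0.0, 'finger_gap': -0.10777069818031426}
```

View pics/m1.png

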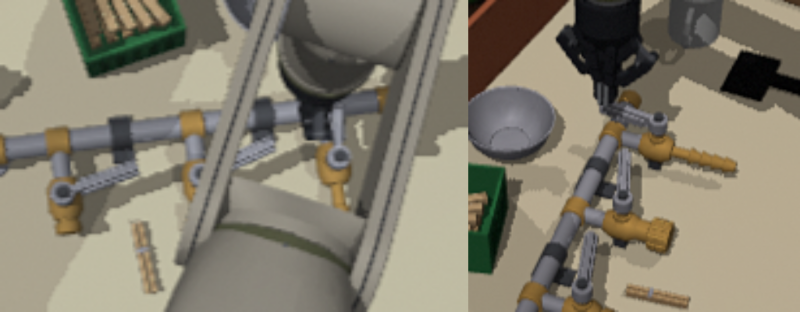

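The fingertip is clear, to the left of the hose lever. Next I'll descend and compute the sweep.

>>> step_arm(
  rows=[
    [[0,0,15],0],
    [[0,0,30],0],
    [[0,0,45],0],
    [[0,0,56],0],
    [[0,0,56],0],
    [[0,0,56],0],
  ],
)

```text
time: 2.4
tool_pos: [599.4, -109.9, 75.7]
tcp_rot: [-179.9, -0.0, 95.0]
ft_force: [0.5, -0.1, -0.4]
finger_gap: -0.2
grip_force: 0.0
```

```bash
cat > plan.py <<'E'
import numpy as np
def plan(P,yaw0,piv,d,angs,rad=60,sg=1,yo=90):
    """rows from commanded pose P,yaw0: finger at radius rad, offset d to the lever's left, tool yaw = a+yo"""
    y=np.radians(yaw0); X=np.array([np.cos(y),np.sin(y)]);Y=np.array([np.sin(y),-np.cos(y)])
    for a,dd in zip(angs,np.broadcast_to(d,len(angs))):
        t=np.radians(a);u=np.array([np.cos(t),np.sin(t)]);n=np.array([-u[1],u[0]])
        p=np.array(piv)+rad*u+dd*n; D=p-np.array(P)
        print([[round(float(D@X)),round(float(D@Y)),0],round(float(yaw0-(a+yo)),1)],"#",p.round())
E
python3 - <<'E'
from bench import r
from plan import *
s=r.sense();print(s["tool_pos"],s["tcp_rot"],s["ft_force"])
P=s["tool_pos"][:2];yaw=s["tcp_rot"][2]
plan(P,yaw,(543.5,-149),19,list(range(3,-40,-4)))
E
```

```text
[ 599.44879763 -109.93511408   75.68112413] [-1.79940280e+02 -2.33179040e-02  9.50190156e+01] [ 0.54049218 -0.14738808 -0.36531692]
[[-17, 1, 0], 2.0] # [ 602. -127.]
[[-21, 3, 0], 6.0] # [ 604. -131.]
[[-26, 3, 0], 10.0] # [ 605. -135.]
[[-30, 4, 0], 14.0] # [ 606. -140.]
[[-35, 4, 0], 18.0] # [ 606. -144.]
[[-39, 4, 0], 22.0] # [ 606. -148.]
[[-43, 3, 0], 26.0] # [ 606. -153.]
[[-48, 2, 0], 30.0] # [ 606. -157.]
[[-52, 1, 0], 34.0] # [ 605. -161.]
[[-56, 0, 0], 38.0] # [ 604. -166.]
[[-60, -2, 0], 42.0] # [ 603. -170.]
```

>>> step_arm(
  rows=[
    [[-6,0,0],1],
    [[-12,1,0],2],
    [[-17,1,0],2],
    [[-21,3,0],6],
    [[-26,3,0],10],
    [[-30,4,0],14],
    [[-35,4,0],18],
    [[-39,4,0],22],
    [[-43,3,0],26],
    [[-48,2,0],30],
    [[-52,1,0],34],
    [[-56,0,0],38],
  ],
)

```text
time: 3.6
tool_pos: [605.8, -166.2, 77.1]
tcp_rot: [179.9, -0.1, 56.8]
ft_force: [4.1, 2.6, -0.7]
finger_gap: 0.4
grip_force: 1.8
```

```bash
python3 - <<'E'
from bench import r
from plan import *
# commanded pose: (604,-166) yaw 57
s=r.sense();print(s["tool_pos"],s["tcp_rot"],s["ft_force"],s["wrist_torque"])
plan((604,-166),57,(543.5,-149),19,list(range(-37,-84,-4)))
E
```

```text
[ 605.7741473  -166.1956223    77.05357498] [ 1.79883537e+02 -9.01305240e-02  5.68392961e+01] [ 4.14634995  2.55853391 -0.71752346] [ 0.36578077 -0.55065786  0.07017866]
[[-4, 1, 0], 4.0] # [ 603. -170.]
[[-8, 2, 0], 8.0] # [ 601. -174.]
[[-13, 3, 0], 12.0] # [ 599. -178.]
[[-17, 3, 0], 16.0] # [ 597. -182.]
[[-21, 3, 0], 20.0] # [ 595. -185.]
[[-26, 3, 0], 24.0] # [ 592. -189.]
[[-30, 2, 0], 28.0] # [ 589. -192.]
[[-34, 1, 0], 32.0] # [ 586. -195.]
[[-39, 0, 0], 36.0] # [ 583. -198.]
[[-43, -2, 0], 40.0] # [ 579. -201.]
[[-47, -4, 0], 44.0] # [ 576. -203.]
[[-51, -6, 0], 48.0] # [ 572. -205.]
```

The finger is in contact at about 5 N, which matches the lever torque. I'll continue to just short of the stop.

>>> step_arm(
  rows=[
    [[-4,1,0],4],
    [[-8,2,0],8],
    [[-13,3,0],12],
    [[-17,3,0],16],
    [[-21,3,0],20],
    [[-26,3,0],24],
    [[-30,2,0],28],
    [[-34,1,0],32],
    [[-39,0,0],36],
    [[-43,-2,0],40],
    [[-45,-3,0],42],
    [[-45,-3,0],42],
  ],
)

```text
time: 4.8
tool_pos: [578.4, -203.1, 77.2]
tcp_rot: [179.9, -0.1, 14.9]
ft_force: [2.9, -0.6, 0.4]
finger_gap: -0.2
grip_force: 1.1
```

```bash
python3 - <<'E'
from plan import *
# commanded (577.5,-202) yaw 15, a=-75
plan((577.5,-202),15,(543.5,-149),19,list(range(-76,-88,-1)))
E
```

```text
[[-1, 0, 0], 1.0] # [ 576. -203.]
[[-2, 1, 0], 2.0] # [ 576. -203.]
[[-3, 1, 0], 3.0] # [ 575. -204.]
[[-4, 1, 0], 4.0] # [ 574. -204.]
[[-5, 1, 0], 5.0] # [ 573. -205.]
[[-6, 2, 0], 6.0] # [ 572. -205.]
[[-8, 2, 0], 7.0] # [ 571. -206.]
[[-9, 2, 0], 8.0] # [ 570. -206.]
[[-10, 2, 0], 9.0] # [ 569. -207.]
[[-11, 2, 0], 10.0] # [ 568. -207.]
[[-12, 3, 0], 11.0] # [ 567. -208.]
[[-13, 3, 0], 12.0] # [ 566. -208.]
```

>>> step_arm(
  rows=[
    [[-1,0,0],1],
    [[-2,1,0],2],
    [[-3,1,0],3],
    [[-4,1,0],4],
    [[-4,1,0],4.5],
  ],
)

```text
time: 5.3
tool_pos: [574.2, -204.2, 76.6]
tcp_rot: [180.0, -0.0, 10.5]
ft_force: [4.1, -0.4, 1.6]
finger_gap: -0.0
grip_force: 1.8
```

>>> step_arm(
  rows=[
    [[-1,0,0],0],
    [[-1,0,0],0],
    [[-1,0,0],0],
  ],
)

```text
time: 5.6
tool_pos: [573.6, -204.2, 76.5]
tcp_rot: [180.0, -0.1, 10.5]
ft_force: [7.5, -1.0, 0.1]
finger_gap: -0.0
grip_force: 3.2
```

>>> step_arm(
  rows=[
    [[-1,0,0],0],
    [[-1,0,0],0],
    [[-1,0,0],0],
  ],
)

```text
time: 5.9
tool_pos: [573.5, -204.2, 76.6]
tcp_rot: [180.0, -0.2, 10.5]
ft_force: [11.0, -0.8, -3.0]
finger_gap: 0.1
grip_force: 5.4
```

The force is rising while the position stays put, so this is the stop. I'll press a little more to confirm, then back off.

>>> step_arm(
  rows=[
    [[-2,0,0],0],
    [[-3,0,0],0],
    [[-3,0,0],0],
  ],
)

```text
time: 6.2
tool_pos: [573.2, -204.3, 76.9]
tcp_rot: [179.9, -0.5, 10.5]
ft_force: [23.7, 0.3, -11.3]
finger_gap: 0.0
grip_force: 12.1
```

>>> step_arm(
  rows=[
    [[8,0,0],0],
    [[16,0,0],0],
    [[24,0,0],0],
    [[30,0,0],0],
    [[30,0,-25],0],
    [[30,0,-55],0],
    [[30,0,-55],0],
    [[30,0,-55],0],
  ],
)

```text
time: 7.0
tool_pos: [599.3, -199.7, 132.2]
tcp_rot: [179.9, -0.1, 10.5]
ft_force: [-0.1, -0.0, -0.8]
finger_gap: -0.3
grip_force: 0.0
```

```bash
python3 - <<'E'
from bench import r,snapshot
import cv2
a=snapshot("top");b=snapshot("side")
A=cv2.resize(a[200:320,250:430],(600,400));B=cv2.resize(b[140:300,260:430],(425,400))
cv2.imwrite("pics/m2.png",cv2.resize(cv2.hconcat([A,B]),(800,312)))
s=r.sense();print(s["time"],s["tool_pos"],s["tcp_rot"],s["ft_force"],s["joint_pos"])
E
```

```text
7.1 [ 597.87089217 -199.15495829  129.99839278] [-1.79933883e+02  1.02491160e-01  1.05066097e+01] [0.48747191 0.3105671  0.2159828 ] [-2.30826707e+01  1.64943443e+01  8.69101203e+01 -1.66961213e-03
  7.67174911e+01  5.64111640e+01]
```

View pics/m2.png

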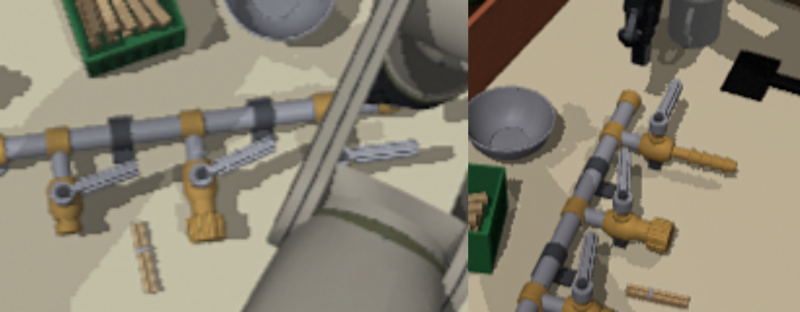

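The hose lever is now crosswise, parallel to the header, and nothing else has moved. Next I'll go to the right side of the washer lever.

>>> step_arm(
  rows=[
    [[-15,-32,0],-4],
    [[-30,-65,0],-8],
    [[-45,-97,0],-12],
    [[-61,-130,0],-16.5],
    [[-61,-130,0],-16.5],
    [[-61,-130,0],-16.5],
    [[-61,-130,15],-16.5],
    [[-61,-130,30],-16.5],
    [[-61,-130,45],-16.5],
    [[-61,-130,54],-16.5],
    [[-61,-130,54],-16.5],
    [[-61,-130,54],-16.5],
  ],
)

```text
time: 8.3
tool_pos: [514.7, -82.9, 76.9]
tcp_rot: [-180.0, 0.0, 27.0]
ft_force: [-0.2, -0.2, -0.3]
finger_gap: -0.3
grip_force: 0.0
```

```bash
python3 - <<'E'
from bench import r
from plan import *
s=r.sense();P=s["tool_pos"];y=s["tcp_rot"][2];print(P,y,s["ft_force"])
plan(P[:2],y,(519,-12.5),[-30,-24]+[-19]*10,[-63,-63]+list(range(-63,-22,4)))
E
```

```text
[514.73497698 -82.85229112  76.86556634] 26.996196901148284 [-0.15354553 -0.20703405 -0.25713162]Traceback (most recent call last):
  File "<stdin>", line 4, in <module>
  File "plan.py", line 5, in plan
    for a,dd in zip(angs,np.broadcast_to(d,len(angs))):
                         ~~~~~~~~~~~~~~~^^^^^^^^^^^^^
    return _broadcast_to(array, shape, subok=subok, readonly=True)
    it = np.nditer(
        (array,), flags=['multi_index', 'refs_ok', 'zerosize_ok'] + extras,
        op_flags=['readonly'], itershape=shape, order='C')
ValueError: operands could not be broadcast together with remapped shapes [original->remapped]: (12,)  and requested shape (13,)
```

```bash
python3 - <<'E'
from plan import *
plan((514.7,-82.9),27,(519,-12.5),[-30,-24]+[-19]*10,[-63,-63]+list(range(-63,-26,4)))
print()
A=-27;t=np.radians(A);p=np.array((519,-12.5))+60*np.array([np.cos(t),np.sin(t)])-19*np.array([-np.sin(t),np.cos(t)])
print(p);plan(p,63,(519,-12.5),-19,list(range(-23,9,4))+[7])
E
```

```text
[[6, -1, 0], 0.0] # [520. -80.]
[[12, -1, 0], 0.0] # [525. -77.]
[[17, -1, 0], 0.0] # [529. -75.]
[[21, 0, 0], -4.0] # [534. -74.]
[[25, 1, 0], -8.0] # [538. -73.]
[[30, 2, 0], -12.0] # [542. -71.]
[[34, 2, 0], -16.0] # [546. -69.]
[[38, 2, 0], -20.0] # [550. -67.]
[[43, 2, 0], -24.0] # [554. -65.]
[[47, 1, 0], -28.0] # [557. -62.]
[[51, 0, 0], -32.0] # [561. -60.]
[[56, -1, 0], -36.0] # [564. -57.]

[563.83457196 -56.66855394]
[[4, 1, 0], -4.0] # [567. -53.]
[[9, 2, 0], -8.0] # [570. -50.]
[[13, 3, 0], -12.0] # [572. -46.]
[[17, 3, 0], -16.0] # [574. -43.]
[[22, 3, 0], -20.0] # [576. -39.]
[[26, 3, 0], -24.0] # [578. -35.]
[[30, 2, 0], -28.0] # [579. -30.]
[[35, 1, 0], -32.0] # [580. -26.]
[[37, 0, 0], -34.0] # [581. -24.]
```

>>> step_arm(
  rows=[
    [[6,-1,0],0],
    [[12,-1,0],0],
    [[17,-1,0],0],
    [[21,0,0],-4],
    [[25,1,0],-8],
    [[30,2,0],-12],
    [[34,2,0],-16],
    [[38,2,0],-20],
    [[43,2,0],-24],
    [[47,1,0],-28],
    [[51,0,0],-32],
    [[56,-1,0],-36],
  ],
)

```text
time: 9.5
tool_pos: [564.4, -56.7, 77.5]
tcp_rot: [-180.0, 0.1, 63.2]
ft_force: [-4.1, -2.1, 2.5]
finger_gap: -0.2
grip_force: 1.9
```

>>> step_arm(
  rows=[
    [[4,1,0],-4],
    [[9,2,0],-8],
    [[13,3,0],-12],
    [[17,3,0],-16],
    [[22,3,0],-20],
    [[26,3,0],-24],
    [[30,2,0],-28],
    [[35,1,0],-32],
    [[37,0,0],-34],
    [[37,0,0],-34],
  ],
)

```text
time: 10.5
tool_pos: [581.7, -23.4, 77.5]
tcp_rot: [180.0, 0.0, 97.1]
ft_force: [1.3, -3.1, -0.7]
finger_gap: 0.1
grip_force: 1.0
```

>>> step_arm(
  rows=[
    [[1,0,0],-1],
    [[2,0,0],-2],
    [[3,0,0],-3],
    [[3,0,0],-3],
  ],
)

```text
time: 10.9
tool_pos: [581.6, -21.1, 77.7]
tcp_rot: [179.9, 0.1, 100.1]
ft_force: [4.0, -5.9, -3.8]
finger_gap: 0.1
grip_force: 3.1
```

>>> step_arm(
  rows=[
    [[1,0,0],0],
    [[1,0,0],0],
    [[1,0,0],0],
  ],
)

```text
time: 11.2
tool_pos: [581.6, -21.0, 77.8]
tcp_rot: [179.9, 0.1, 100.0]
ft_force: [6.1, -9.7, -3.6]
finger_gap: -0.3
grip_force: 5.0
```

>>> step_arm(
  rows=[
    [[1,0,0],0],
    [[1,0,0],0],
    [[1,0,0],0],
  ],
)

```text
time: 11.5
tool_pos: [581.5, -20.9, 77.8]
tcp_rot: [179.9, 0.2, 100.0]
ft_force: [5.7, -13.2, -4.8]
finger_gap: 0.0
grip_force: 6.9
```

This is the stop. I'll press once more, then retreat and raise the arm out of view for a check.

>>> step_arm(
  rows=[
    [[2,0,0],0],
    [[3,0,0],0],
    [[3,0,0],0],
  ],
)

```text
time: 11.8
tool_pos: [581.5, -20.5, 77.9]
tcp_rot: [179.9, 0.5, 99.9]
ft_force: [8.6, -24.5, -7.4]
finger_gap: -0.4
grip_force: 12.8
```

>>> step_arm(
  rows=[
    [[-7,0,0],0],
    [[-14,0,0],0],
    [[-20,0,0],0],
    [[-25,0,0],0],
    [[-25,0,-30],0],
    [[-25,0,-60],0],
    [[-25,0,-90],0],
    [[-25,0,-120],0],
    [[-65,0,-130],0],
    [[-105,0,-130],0],
    [[-145,0,-130],0],
    [[-185,0,-130],0],
  ],
)

```text
time: 13.0
tool_pos: [612.3, -198.9, 207.5]
tcp_rot: [180.0, -0.0, 100.1]
ft_force: [1.5, 0.1, 0.7]
finger_gap: -0.0
grip_force: 0.0
```

>>> step_arm(
  rows=[
    [[-40,0,0],0],
    [[-80,0,0],0],
    [[-120,0,0],0],
    [[-160,0,0],0],
    [[-160,0,0],0],
    [[-160,0,0],0],
    [[-160,0,0],0],
  ],
)

```text
time: 13.7
tool_pos: [640.0, -354.2, 207.2]
tcp_rot: [-180.0, -0.0, 100.1]
ft_force: [0.8, -0.1, 0.9]
finger_gap: -0.3
grip_force: 0.0
```

```bash
python3 - <<'E'
from bench import r,snapshot
import cv2
a=snapshot("top");b=snapshot("side")
A=cv2.resize(a[200:320,240:420],(600,400),interpolation=2);B=cv2.resize(b[140:300,260:430],(425,400))
cv2.imwrite("pics/m3.png",A)
cv2.imwrite("pics/m3s.png",b)
s=r.sense();print(s["time"],s["tool_pos"],s["ft_force"])
E
```

```text
13.8 [ 640.20513612 -353.87406018  207.71210572] [-0.45360747  0.25916084 -0.39849721]
```

View pics/m3.png

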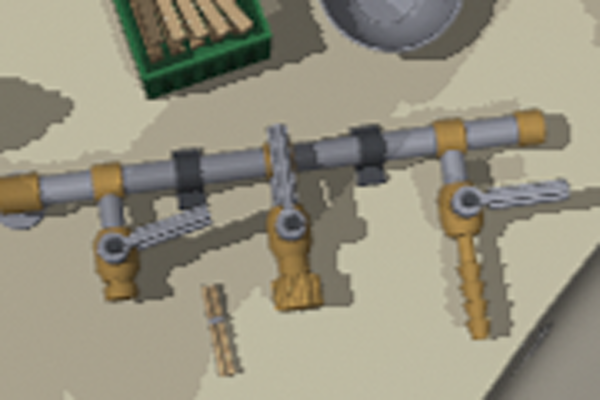

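View pics/m3s.png

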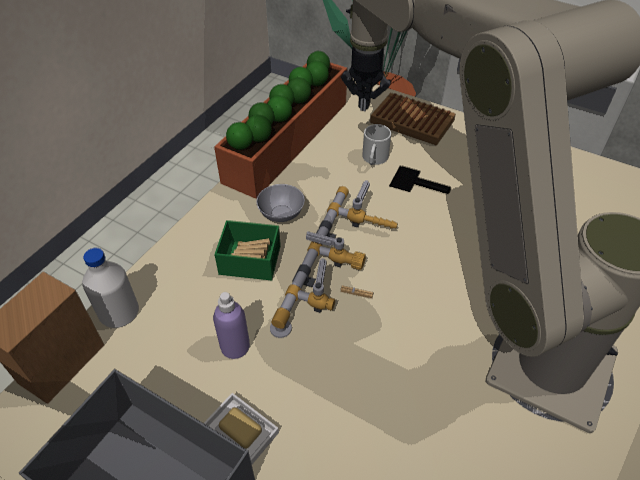

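The hose lever (467,200)→(567,188) is parallel to the header. The washer lever (291,222)→(278,127) lies in line with its outlet, over the pipe. The spare valve and the bystanders are unmoved.

```bash
python3 -c "
from bench import r
print(r.hand_in())"
```

```text
the job is handed in; nothing more can be done
None
```

I pushed the hose valve lever fully shut first, then the washing-machine valve lever fully open, each to its stop. In the final pictures the spare valve and everything else on the shelf look unmoved, and I handed the job in at about 14 s.

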